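# Stack the cassette carrier on the processor spindle

### The arm

A 7-joint arm with a two-finger parallel gripper is mounted at the origin on the work surface. World frame = base frame: x ahead of the robot, y to its left, z up, the work surface at z = 0. Lengths are in m, angles in rad, forces in N, time in s.
With the tool pointing down it reaches from about 0.35 to 0.9 m from the base axis. Payload 8.1 kg.
Tool frame: the origin (TCP) lies at the centre of the arm's flange, where the gripper is bolted on; the fingertips stand 178 mm ahead of it and the grasp point (between the pads) lies 159 mm ahead of it; z points along the fingers, y is the line along which they close (so a half turn about z gives the same grasp; the last joint's range is limited). The gripper opens to 92 mm and grips with 3 to 60 N. Pads are 19 mm wide; open, the fingers measure 130 mm over their backs; the gripper's body (75 mm by 190 mm) begins 47 mm behind the grasp point.
Start: joints at [1.01, 0.434, 0.025, 1.573, -0.012, 1.134, -0.075], TCP at [0.276, -0.561, 0.405] pointing down, gripper open.
Joint ranges: [-2.62, 2.62], [-0.44, 2.09], [-1.27, 1.32], [0.08, 2.57], [-1.32, 4.46], [0.12, 2], [-2.74, 2.74]. Speed limits (rad/s): [2.22, 2.22, 3.01, 3.01, 3.14, 3.14, 3.14].

### API

Orientations are given as a rotation vector (axis times angle).
In Python, from cell import arm gives the robot as it stands. The module is installed in compiled form; this text tells all that it offers.
- The arm moves only by the shell command python3 -m inch 'ROWS' [FORCE]. ROWS is text: rows parted by semicolons, each of 5 numbers parted by spaces: the shift along the tool's x, y, z in m, then the turn about the tool's z in rad, then the finger opening in m, from 0 to 0.0918. In form: x y z roll fingers; .... A call has 1 to 5 rows; each row is the pose to reach, as a shift and turn from the pose commanded when the call began, along the tool's axes at that moment; what a row does not reach only later rows make up. A row lasts 1/10 s, in which the tool goes at most 50 mm and 8.59 degrees, less where a joint would pass 70% of its speed; a pose out of reach is approached as far as the arm can. A call with a gripper value outside its range is refused whole. The fingers move at their own pace and stop on an object; FORCE is the grip in N (left out, the last holds). Time passes only in rows, so rows that repeat a pose let the fingers close. It gives the time, the measured TCP pose, the force, the opening and the grip force at its end, in the units of the state.
- arm.observe(): the state, without advancing time (a new reading comes with each control period).
- arm.get_image(name): name is "side" or "top" or "wrist"; returns the picture (480x640x3 uint8, red, green, blue); there is no depth.
- arm.get_calibration(name): a dict with "intrinsics" (3x3 intrinsics, pixels), "pose" (4x4, takes a point from camera to world coordinates). Camera axes: x right, y up, looking along -z (the intrinsics and any distortion apply to the point x, -y, -z); pixel columns grow to the right and rows downward; lengths in m; the calibration is good to about 2 mm. A picture is of the moment at which its call begins: read the wrist's pose just before it. get_calibration takes no time and is no camera call; for the wrist camera it gives the pose at the moment of the call.
- arm.sign_off(): hands the job in; it is judged then, once.
Trained networks look in the newest picture that a camera, given by its name, has taken for a name from the list of things; names that differ only in an ending like _2 or _b are one class to them, and where a whole thing is asked for, a point or a joint stands for the part that bears it (a point fixed in the world has none). Each returns a list of dicts, best first, with "conf" (0 to 1); they miss things now and then, are a little off and sometimes report something else, mostly with a low value. They report only what shows in the picture. A call takes as long as a camera call. They do not tell look-alikes from the thing itself.
- arm.look_for(camera, query): "point" ([row, column] in pixels, amid what is visible of it).
- arm.silhouettes(camera, query): "region" (480x640 bool, what is visible of it) and "point" ([row, column] in pixels, amid what is visible of it).
- arm.place_of(camera, query): "point" ([row, column] in pixels: a listed point, or the origin of a listed thing).
The state is a dict: "clock": time; "joints": joint angles; "dq": joint speeds; "joint_efforts": joint torques, N m; "position": TCP position; "ee_rot": TCP orientation; "force": force on the tool from outside, world axes, zero at the start; "ft_torque": the same for the moment, N m; "width": opening from 0.0 (shut) to 1.0 (fully open); "gripper_force": force on a finger pad.
Only numpy, scipy, OpenCV 4.12 (cv2) and the standard library are available. Lean on these libraries where they do the work, as an engineer would, in place of code of your own. Each camera call takes 0.05 s, during which the arm holds its last target. There are 200 camera calls.

### The job

Build up the stack on the lift spindle: first stand the long square sleeve, now lying down, upright on the board and let go of it; then take it again from above and lower it fully down the spindle, then put the cassette carrier on it with its long side lined up with the long side of the spindle's base plate, and last the tall retaining cap, right way up. Lower every part gently until it is fully home rather than dropping it, keep the carrier level, and leave everything else on the bench where it is.

Things in the scene. Friction and masses are not known exactly. Their poses are not given: they have to be found in the camera images.
- stand: Fixed steel lift spindle on a rectangular base plate 160 (its x) x 90 (its y) x 15 thick, standing on the board. Round spindle 18 diameter rises from its middle along z; top 147 above the origin, the last 8 tapering to 10 diameter. Origin: centre of the plate's underside, on the spindle axis
- board: Fixed grey board, 420 (x) x 800 (y) x 12 thick, lying on the bench; its top is 12 above the bench. On the bench to its left, about 190 clear of it, stands an open white pail 190 high. Origin: centre of its underside
- spindle_tip (a point): top of the spindle, on its axis
- sleeve: Loose aluminium square tube, 40 x 40 outside, 90 long along its own y, round bore 24 through along y, 0.15 to 0.28 kg. Origin at its very centre. Starts lying on a flat side on the board; either end may go up. Standing, its origin is 45 above what it stands on; home on the spindle it rests on the base plate, origin 60 above the stand's, the spindle showing 42 above its top
- carrier: Loose white carrier, about 0.25 kg: deck 170 (its x) x 60 (its y) x 6, in the middle a round boss 40 diameter, top 26 above the underside, bore 24 through both; on each side a row of upright cassettes (38 to 82 from the middle along x, 40 wide, tops 34 up). Grip the boss across y. Origin: centre of the underside, z up. Seated: origin 105 above the stand's; either end may point either way
- cap: Loose steel retaining cap, upright cylinder 40 diameter, 60 tall, top edge chamfered, blind bore 24 diameter and 22 deep in the underside, about 0.15 kg. Origin: centre of its underside, z up. Seated on the carrier's boss its origin is 131 above the stand's and the spindle enters it by 16
- amber_bottle: amber bottle with black cap, diameter 40, height 80; origin at the centre of its underside. Bystander: leave it alone
- short_spacer: short square aluminium spacer, 40 x 40 x 30 high, same section and bore as the sleeve; not part of this stack; origin at the centre of its underside. Bystander: leave it alone
- jar: clear lidded jar, diameter 60, height 70; origin at the centre of its underside. Bystander: leave it alone
- beaker: open white cup, rim diameter 60, height 75; origin at the centre of its underside. Bystander: leave it alone
- cassette_pile: pile of loose white cassettes moved as one, 50 x 90 x 18 high (90 along its y); origin at the centre of its underside. Bystander: leave it alone
- spatula: spatula lying along its x, 180 long, less than 40 high; origin near its middle, on the underside, lying on the bench left of the board. Bystander: leave it alone
- forceps: steel forceps lying along its x, 160 long, 8 high; origin at the centre of its underside. Bystander: leave it alone, lying on the bench right of the board
There are look-alikes about, which are no part of the job. What is shaped like the cap but green or yellow is not meant.

How it is judged:
On the way, in this order (a step that is already met when the one before it is completed fails the run):
1. the sleeve stands upright on the board (or bench), clear of the spindle, let go (angle between the y axis of sleeve and the z axis of stand, either way round below 0.1 rad and height (world z) of sleeve between 0.035 and 0.064 m and horizontal distance between sleeve and stand above 0.06 m and contact force between the fingers and sleeve below 0.1 N and linear speed of sleeve below 0.02 m/s), for 0.1 s.
2. the sleeve is fully home on the spindle and let go (horizontal distance between sleeve and stand below 0.006 m and z of sleeve in the frame of stand below 0.064 m and angle between the y axis of sleeve and the z axis of stand, either way round below 0.08 rad and contact force between the fingers and sleeve below 0.1 N and linear speed of sleeve below 0.02 m/s), for 0.1 s.
3. the carrier is fully home on the sleeve, level and lined up with the base plate, and let go (horizontal distance between each of sleeve, carrier and stand below 0.006 m and z of sleeve in the frame of stand below 0.064 m and angle between the y axis of sleeve and the z axis of stand, either way round below 0.08 rad and z of carrier in the frame of stand between 0.1 and 0.11 m and angle between carrier's own z axis and vertical below 0.08 rad and angle between the x axis of carrier and the x axis of stand, either way round below 0.21 rad and contact force between the fingers and carrier below 0.1 N and linear speed of carrier below 0.02 m/s), for 0.1 s.
At the end, for the whole second after the job is handed in: Sleeve, carrier and cap stacked on the spindle in that order, each within 6 mm of its axis (cap 7) and 4 mm of seated (carrier, cap 5), upright within 4.5 degrees; carrier's long side within 12 degrees of the base plate's, either way round; all at rest and released (all of step 3 and horizontal distance between cap and stand below 0.007 m and z of cap in the frame of stand between 0.126 and 0.136 m and angle between cap's own z axis and vertical below 0.08 rad and contact force between the fingers and sleeve below 0.1 N and contact force between the fingers and cap below 0.1 N and linear speed of each of sleeve, cap below 0.02 m/s); the robot touches nothing.
It fails at once if a bystander is moved by more than 25 mm (distance of any of amber_bottle, short_spacer, jar, beaker, cassette_pile, spatula, forceps from where it was at the start of the episode above 0.025 m).
It fails at once if the carrier is tipped by more than about 30 degrees (angle between carrier's own z axis and vertical above 0.52 rad).
It fails at once if a part is dropped down the spindle (faster than 0.5 m/s on it) ((horizontal distance between sleeve and stand below 0.015 m and z of sleeve in the frame of stand below 0.19 m and linear speed of sleeve above 0.5 m/s) or (horizontal distance between carrier and stand below 0.015 m and z of carrier in the frame of stand below 0.147 m and linear speed of carrier above 0.5 m/s) or (horizontal distance between cap and stand below 0.015 m and z of cap in the frame of stand below 0.147 m and linear speed of cap above 0.5 m/s)).
It also fails if it takes over 72 s, if anything falls off the work surface, if the arm or the gripper's body presses on something with over 40 N, if the wrist force passes 120 N, or if a joint passes its speed limit or range.

## Working session

There is one attempt and no reset: what is moved stays moved. The work goes in short steps, Python scripts to look and compute and a shell command to move; the robot and the scene stay as the last step left them, time stands still between calls to the robot, and variables do not carry over. Pictures are saved under pics/ and viewed, at most 10 in all, crops included, and the job is handed in when it is done.

```bash
mkdir -p pics
cat > h.py <<'E'
from cell import arm
import numpy as np, cv2
from scipy.spatial.transform import Rotation as R
def snap(c,fn=None):
    cal=arm.get_calibration(c); im=arm.get_image(c)
    if fn: cv2.imwrite('pics/'+fn,im[:,:,::-1])
    return im,cal
def ray(cal,rc):
    K=np.array(cal['intrinsics']);P=np.array(cal['pose'])
    d=np.linalg.inv(K)@np.array([rc[1],rc[0],1.]); d=P[:3,:3]@(d*[1,-1,-1]); return P[:3,3],d
def onz(cal,rc,z):
    o,d=ray(cal,rc); return (o+d*(z-o[2])/d[2]).round(4)
def proj(cal,p):
    K=np.array(cal['intrinsics']);P=np.array(cal['pose'])
    q=(P[:3,:3].T@(np.array(p)-P[:3,3]))*[1,-1,-1]; u=K@q; return (u[1]/u[2],u[0]/u[2])
def tool(): 
    s=arm.observe(); return np.array(s['position']),R.from_rotvec(s['ee_rot']).as_matrix(),s
def delta(target):  # world TCP target -> tool shift
    p,M,s=tool(); return (M.T@(np.array(target)-p)).round(4)
E
python3 - <<'E'
from h import *
s=arm.observe(); print({k:np.round(v,3) for k,v in s.items()}); print(tool()[1].round(3))
for c in('top','side'):
    im,cal=snap(c,c+'0.png'); print(c,np.round(cal['pose'],3).tolist(),np.round(cal['intrinsics'],1).tolist())
    for q in ['stand','sleeve','carrier','cap','spindle_tip']:
        print(c,q,[(np.round(d['point'],1).tolist(),round(d['conf'],2)) for d in arm.place_of(c,q)])
E
```

```text
{'clock': np.float64(0.0), 'joints': array([ 1.01 ,  0.435,  0.025,  1.574, -0.012,  1.134, -0.075]), 'dq': array([-0.001,  0.001,  0.   , -0.001, -0.002,  0.001, -0.   ]), 'joint_efforts': array([-1.0000e-03, -6.6784e+01,  9.8500e-01, -3.1446e+01, -6.1000e-02,
        4.3000e-02,  0.0000e+00]), 'position': array([ 0.276, -0.56 ,  0.404]), 'ee_rot': array([-3.058e+00, -7.120e-01,  1.000e-03]), 'force': array([-0.676,  0.766,  0.437]), 'ft_torque': array([-0.015, -0.001, -0.058]), 'gripper_force': np.float64(0.0), 'width': np.float64(0.999)}
[[ 0.897  0.442 -0.001]
 [ 0.442 -0.897  0.001]
 [-0.    -0.002 -1.   ]]
top [[-0.025, 0.997, -0.068, 0.45], [-1.0, -0.025, -0.008, -0.013], [-0.01, 0.068, 0.998, 1.228], [0.0, 0.0, 0.0, 1.0]] [[515.5, 0.0, 320.6], [0.0, 515.5, 241.1], [0.0, 0.0, 1.0]]
top stand [([208.9, 301.5], 0.92)]
top sleeve [([224.5, 436.3], 0.58)]
top carrier [([240.8, 186.9], 0.84)]
top cap [([283.6, 336.2], 0.84), ([352.2, 234.8], 0.84), ([342.0, 393.1], 0.82), ([340.2, 435.2], 0.73)]
top spindle_tip [([202.3, 300.3], 0.94)]
side [[-0.986, 0.137, -0.1, 0.369], [-0.169, -0.773, 0.612, 0.781], [0.007, 0.62, 0.785, 1.081], [0.0, 0.0, 0.0, 1.0]] [[537.3, 0.0, 322.3], [0.0, 537.3, 245.9], [0.0, 0.0, 1.0]]
side stand [([267.6, 277.5], 0.7), ([375.3, 273.9], 0.48)]
side sleeve [([179.2, 316.8], 0.85)]
side carrier [([376.6, 274.4], 0.66)]
side cap [([253.7, 348.7], 0.66), ([352.9, 402.4], 0.61), ([224.6, 405.1], 0.57), ([197.8, 408.6], 0.52)]
side spindle_tip [([231.9, 275.6], 0.82), ([192.8, 252.9], 0.31)]
```

View pics/top0.png

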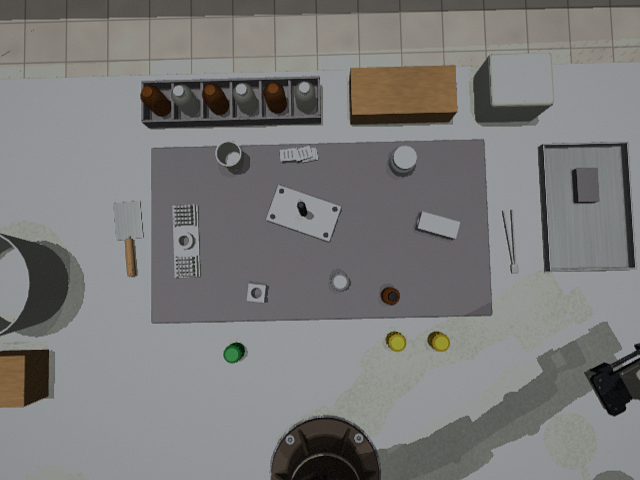

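View pics/side0.png

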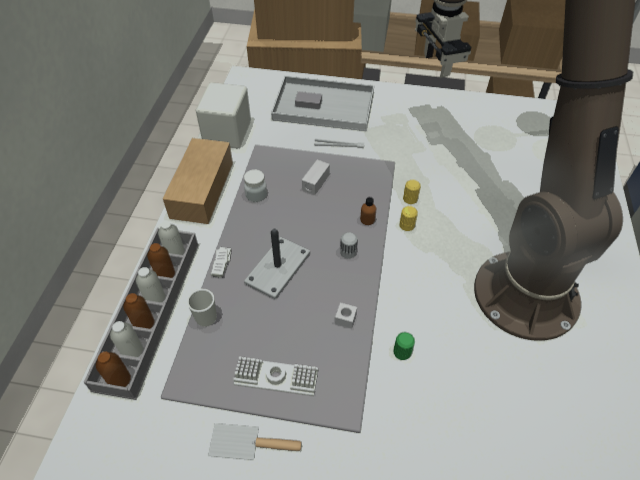

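Run:
```python
from h import *
im,cal=snap('top')
H={'stand':.027,'sleeve':.052,'carrier':.018}
for q,z in H.items():
    r=arm.silhouettes('top',q)[:1]
    for d in r:
        m=d['region'].astype(np.uint8); rc,wh,a=cv2.minAreaRect(cv2.findNonZero(m))
        b=cv2.boxPoints((rc,wh,a)); W=np.array([onz(cal,(p[1],p[0]),z)[:2] for p in b])
        e=[W[1]-W[0],W[2]-W[1]]; L=max(e,key=np.linalg.norm)
        print(q,d['conf'],'ctr',W.mean(0).round(4),'sides',[np.linalg.norm(x).round(4) for x in e],'long yaw',np.arctan2(L[1],L[0]).round(3))
print('tip',onz(cal,arm.place_of('top','spindle_tip')[0]['point'],.159))
print('stand',onz(cal,arm.place_of('top','stand')[0]['point'],.012))
print('sleeve',[onz(cal,d['point'],.032) for d in arm.place_of('top','sleeve')])
print('carrier',onz(cal,arm.place_of('top','carrier')[0]['point'],.012))
print('caps',[onz(cal,d['point'],.012) for d in arm.place_of('top','cap')])
_,cs=snap('side')
for q,z in [('spindle_tip',.159),('stand',.012),('sleeve',.032),('carrier',.012),('cap',.012)]:
    print('side',q,[onz(cs,d['point'],z)[:2].tolist() for d in arm.place_of('side',q)])
```

```text
stand 0.83 ctr [0.5991 0.0355] sides [np.float64(0.0926), np.float64(0.1608)] long yaw -1.921
sleeve 0.82 ctr [ 0.5584 -0.2705] sides [np.float64(0.0458), np.float64(0.0938)] long yaw -1.844
carrier 0.66 ctr [0.5415 0.3138] sides [np.float64(0.0619), np.float64(0.1711)] long yaw -3.118
tip [0.6048 0.044  0.159 ]
stand [0.6059 0.0371 0.012 ]
sleeve [array([ 0.5643, -0.2693,  0.032 ])]
carrier [0.5345 0.3101 0.012 ]
caps [array([ 0.2931, -0.1716,  0.012 ]), array([ 0.438 , -0.0333,  0.012 ]), array([0.2837, 0.1979, 0.012 ]), array([ 0.2956, -0.2714,  0.012 ]), array([0.7428, 0.0434, 0.012 ])]
side spindle_tip [[0.594, 0.0374]]
side stand [[0.604, 0.0299], [0.725, -0.2062]]
side sleeve [[0.5651, -0.2656]]
side carrier []
side cap [[0.3, -0.253], [0.2826, 0.2098], [0.2968, -0.1597], [0.4292, -0.0494]]
```

```bash
python3 -m inch '0.046 -0.016 0 0 0.0918;0.092 -0.032 0 0 0.0918;0.138 -0.048 0 0 0.0918;0.184 -0.064 0 0 0.0918;0.23 -0.08 0 0 0.0918' 8; python3 -m inch '0.03 -0.01 0.015 -0.148 0.0918;0.06 -0.02 0.03 -0.296 0.0918;0.09 -0.03 0.045 -0.444 0.0918;0.12 -0.04 0.06 -0.592 0.0918;0.142 -0.044 0.074 -0.74 0.0918'; python3 -m inch '0 0 0 -0.1 0.0918;0 0 0 -0.1 0.0918'
cat > w.py <<'E'
import sys
from h import *
q=sys.argv[1]; z=float(sys.argv[2]); zt=float(sys.argv[3]); fn=sys.argv[4] if len(sys.argv)>4 else None
p,M,s=tool(); print('tcp',p.round(4),'yaw x',np.arctan2(M[1,0],M[0,0]).round(3),'F',np.round(s['force'],1),'t',s['clock'],'j',np.round(s['joints'],2))
im,cal=snap('wrist',fn)
for d in arm.place_of('wrist',q): print('place',d['point'],round(d['conf'],2),onz(cal,d['point'],z))
for d in arm.silhouettes('wrist',q)[:3]:
    m=d['region'].astype(np.uint8); b=cv2.boxPoints(cv2.minAreaRect(cv2.findNonZero(m)))
    W=np.array([onz(cal,(x[1],x[0]),zt)[:2] for x in b]); e=[W[1]-W[0],W[2]-W[1]]; L=max(e,key=np.linalg.norm)
    print('sil',round(d['conf'],2),W.mean(0).round(4),[np.linalg.norm(x).round(4) for x in e],np.arctan2(L[1],L[0]).round(3),'px',b.mean(0))
E
python3 w.py sleeve .032 .052 w1.png
```

```text
clock: 1.85
position: [0.4483, -0.3857, 0.405]
ee_rot: [3.059, 0.712, 0.0]
force: [0.1, -1.3, -0.3]
width: 1.0
gripper_force: 0.0
clock: 2.35
position: [0.5566, -0.2827, 0.3302]
ee_rot: [-2.587, -1.781, -0.002]
force: [0.5, -0.5, -0.5]
width: 1.002
gripper_force: 0.0
clock: 2.55
position: [0.5555, -0.2845, 0.3301]
ee_rot: [-2.5, -1.901, 0.0]
force: [-0.1, -0.6, -0.5]
width: 1.002
gripper_force: 0.0
tcp [ 0.5555 -0.2845  0.3301] yaw x 1.301 F [-0.1 -0.6 -0.5] t 2.55 j [ 0.57  0.52 -0.26  1.65  0.15  1.   -0.02]
place [218.3, 327.3] 0.82 [ 0.5636 -0.2733  0.032 ]
sil 0.81 [ 0.5633 -0.2727] [np.float64(0.0926), np.float64(0.0398)] 1.251 px [327.09723 220.987  ]
```

View pics/w1.png

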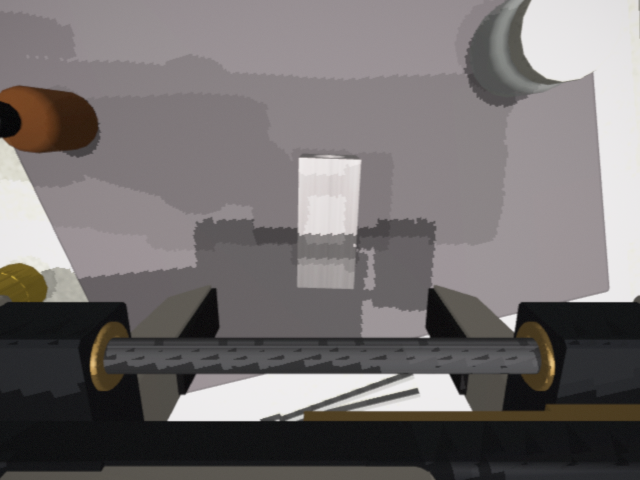

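```bash
python3 -m inch '-0.016 0.003 0.045 0.04 0.0918;-0.017 0.003 0.09 0.04 0.0918;-0.017 0.003 0.12 0.04 0.0918;-0.017 0.003 0.134 0.04 0.0918;-0.017 0.003 0.136 0.04 0.0918'; python3 -m inch '0 0 0 0 0.03;0 0 0 0 0.03;0 0 0 0 0.03;0 0 0 0 0.03;0 0 0 0 0.03' 6;  python3 -m inch '0 0 0 0 0.03;0 0 0 0 0.03'; python3 -c "
from h import *
print(tool()[:2])"
```

```text
clock: 3.2
position: [0.5528, -0.3024, 0.1937]
ee_rot: [-2.541, -1.845, 0.002]
force: [0.3, -0.5, -0.4]
width: 0.999
gripper_force: 0.0
clock: 3.7
position: [0.5536, -0.3023, 0.1954]
ee_rot: [2.54, 1.847, 0.001]
force: [-0.3, -0.5, 0.0]
width: 0.616
gripper_force: 0.0
clock: 3.9
position: [0.5534, -0.3022, 0.1948]
ee_rot: [2.541, 1.848, -0.0]
force: [-1.9, -0.7, 0.3]
width: 0.442
gripper_force: 0.4
(array([ 0.553418  , -0.30222997,  0.19480649]), array([[ 3.08014421e-01,  9.51381688e-01, -1.03530226e-06],
       [ 9.51381686e-01, -3.08014420e-01, -6.68308575e-05],
       [-6.39005421e-05,  1.95999002e-05, -9.99999998e-01]]))
```

```bash
python3 -m inch '0 0 0 0 0.03;0 0 0 0 0.03;0.0037 0 -0.0097 0 0.03;0.0087 0 -0.0188 0 0.03;0.0148 0 -0.0272 0 0.03' 6; python3 -m inch '0.0072 0 -0.0075 0 0.03;0.0153 0 -0.014 0 0.03;0.0242 0 -0.0195 0 0.03;0.0337 0 -0.0237 0 0.03;0.0337 0 -0.0237 0 0.03'
python3 - <<'E'
from h import *
snap('side','s1.png'); print(tool()[0])
E
```

```text
clock: 4.4
position: [0.5583, -0.2877, 0.223]
ee_rot: [2.54, 1.848, 0.001]
force: [0.0, 0.2, -1.0]
width: 0.439
gripper_force: 6.0
clock: 4.9
position: [0.5694, -0.2539, 0.2463]
ee_rot: [2.538, 1.851, 0.002]
force: [-0.0, -0.4, -2.7]
width: 0.436
gripper_force: 6.0
[ 0.56882206 -0.25495302  0.24585596]
```

View pics/s1.png

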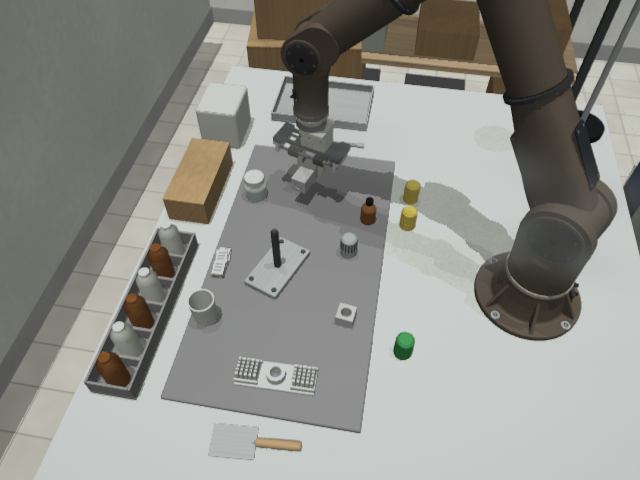

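```bash
python3 -m inch '0.01 0 -0.003 0 0.03;0.0202 0 -0.0045 0 0.03;0.0306 0 -0.0047 0 0.03;0.041 0 -0.0036 0 0.03;0.0511 0 -0.0012 0 0.03'; python3 -m inch '0 0 0 0 0.03;0 0 0.001 0 0.03;0 0 0.002 0 0.03;0 0 0.002 0 0.03'
python3 - <<'E'
from h import *
im,c=snap('side'); print(tool()[0]); cv2.imwrite('pics/s2.png',cv2.resize(im[100:260,230:430,::-1],None,fx=3,fy=3))
E
```

```text
clock: 5.45
position: [0.5845, -0.2062, 0.2468]
ee_rot: [2.54, 1.849, 0.001]
force: [0.6, -1.0, -1.4]
width: 0.434
gripper_force: 6.0
clock: 5.85
position: [0.5838, -0.2082, 0.2446]
ee_rot: [2.541, 1.847, -0.001]
force: [0.3, 0.4, -0.5]
width: 0.433
gripper_force: 6.0
[ 0.58385529 -0.20813628  0.24469712]
```

View pics/s2.png

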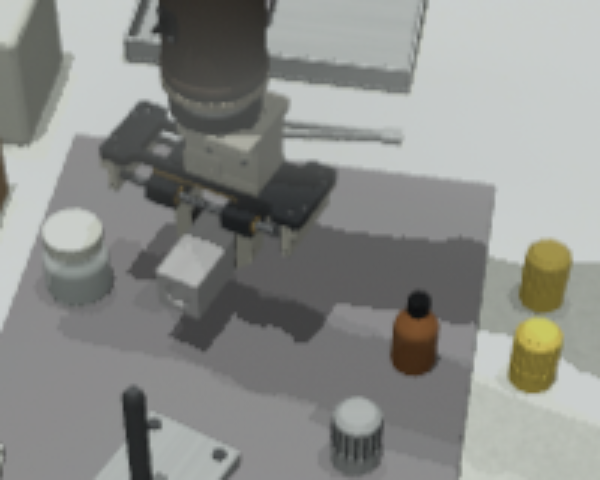

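```bash
python3 -m inch '0 0 0 0 0.03;0 0 0 0 0.03;0 0 0 0 0.03;0 0 0 0 0.03' 3
python3 - <<'E'
from h import *
im,c=snap('side'); print(tool()[0]); a=im[130:230,260:340,::-1]
im,c=snap('top'); b=im[170:270,360:440,::-1]
cv2.imwrite('pics/s3.png',cv2.resize(np.hstack([a,b]),None,fx=5,fy=5))
E
```

```text
clock: 6.3
position: [0.5841, -0.2076, 0.245]
ee_rot: [2.541, 1.848, -0.0]
force: [0.3, -0.2, 0.1]
width: 0.436
gripper_force: 3.0
[ 0.58409112 -0.20762825  0.24496962]
```

View pics/s3.png

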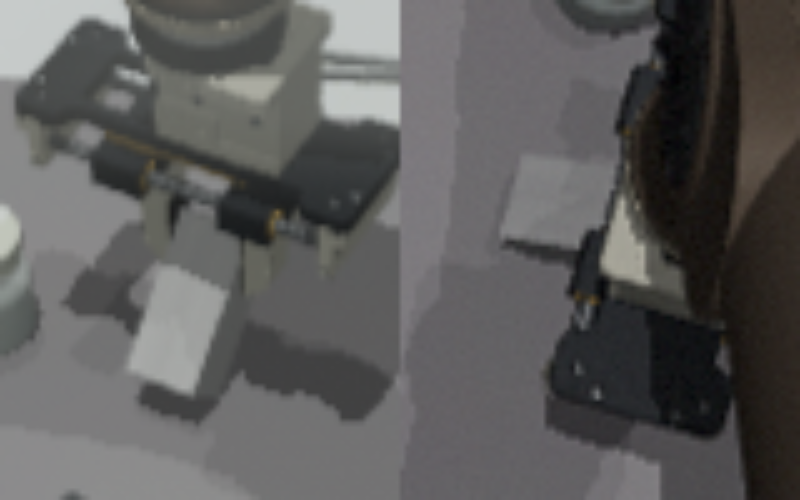

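```bash
python3 -m inch '0.01 0 -0.003 0 0.03;0.02 0 -0.0045 0 0.03;0.03 0 -0.0045 0 0.03;0.042 0 -0.0035 0 0.03;0.054 0 -0.001 0 0.03'; python3 -m inch '0 0 0 0 0.03;0 0 0 0 0.03';python3 - <<'E'
from h import *
im,c=snap('side'); print(tool()[0]); a=im[150:250,250:330,::-1]
im,c=snap('top'); b=im[170:270,340:420,::-1]
cv2.imwrite('pics/s4.png',cv2.resize(np.hstack([a,b]),None,fx=5,fy=5))
E
```

```text
clock: 6.9
position: [0.6012, -0.1546, 0.2459]
ee_rot: [2.54, 1.849, 0.001]
force: [-0.4, -1.1, 3.8]
width: 0.437
gripper_force: 3.0
clock: 7.1
position: [0.6009, -0.1555, 0.2457]
ee_rot: [-2.54, -1.849, 0.0]
force: [-0.4, 0.2, -0.6]
width: 0.439
gripper_force: 3.0
[ 0.60070811 -0.15615961  0.24569944]
```

View pics/s4.png

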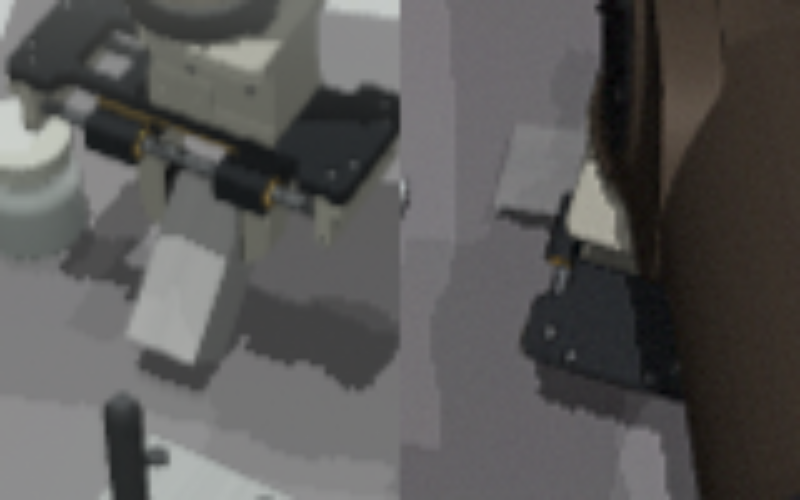

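```bash
python3 -m inch '0 0 -0.03 0 0.03;0 0 -0.03 0 0.03;-0.01 0 -0.03 0 0.03;-0.03 0 -0.03 0 0.03;-0.06 0 -0.03 0 0.03' 3; python3 -m inch '0 0 0 0 0.03;0 0 0 0 0.03';python3 - <<'E'
from h import *
im,c=snap('side'); print(tool()[0]); a=im[120:220,260:340,::-1]
im,c=snap('top'); b=im[170:270,360:440,::-1]
cv2.imwrite('pics/s5.png',cv2.resize(np.hstack([a,b]),None,fx=5,fy=5))
E
```

```text
clock: 7.7
position: [0.5818, -0.213, 0.2749]
ee_rot: [-2.537, -1.85, 0.001]
force: [-0.7, -0.1, -1.3]
width: 0.44
gripper_force: 3.0
clock: 7.9
position: [0.5811, -0.2152, 0.2748]
ee_rot: [-2.543, -1.843, 0.003]
force: [0.2, 0.7, -1.8]
width: 0.438
gripper_force: 3.0
[ 0.58160507 -0.21388945  0.27499349]
```

View pics/s5.png

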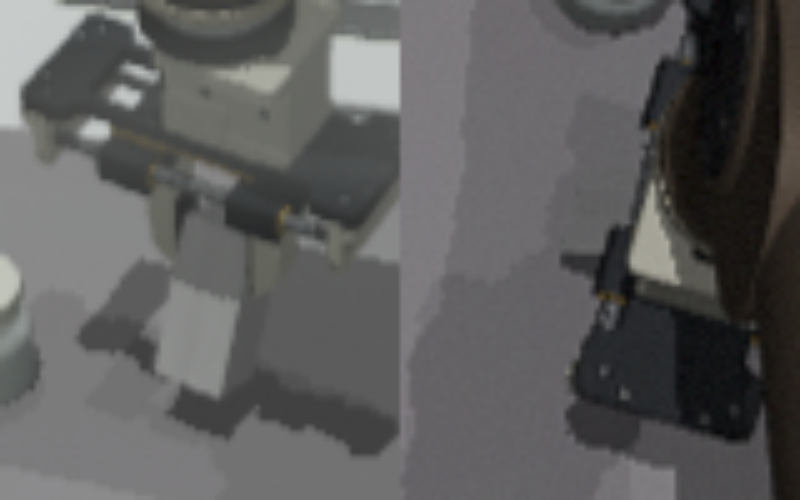

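```bash
python3 -m inch '0 0 0.015 0 0.03;0 0 0.024 0 0.03;0 0 0.027 0 0.03;0 0 0.029 0 0.03;0 0 0.03 0 0.03'; python3 -m inch '0 0 0.001 0 0.03;0 0 0.002 0 0.03;0 0 0.002 0 0.03';python3 - <<'E'
from h import *
p,M,s=tool(); print(p,s['force'])
_,c=snap('side')
for d in arm.place_of('side','sleeve'): print(d['conf'],d['point'],onz(c,d['point'],.057))
g=p+M[:,2]*.159
print('expected px of upright centre',proj(c,[g[0],g[1],.057]))
d=arm.silhouettes('side','sleeve')[0]; b=cv2.minAreaRect(cv2.findNonZero(d['region'].astype(np.uint8))); print(b)
E
```

```text
clock: 8.5
position: [0.5823, -0.213, 0.2458]
ee_rot: [-2.54, -1.848, 0.0]
force: [-1.1, 0.1, 3.7]
width: 0.435
gripper_force: 3.0
clock: 8.8
position: [0.5822, -0.2132, 0.2439]
ee_rot: [2.541, 1.848, -0.0]
force: [-0.7, -0.7, 3.6]
width: 0.438
gripper_force: 3.0
[ 0.58219791 -0.21317393  0.24389091] [-0.68919959 -0.71017263  3.64862267]
0.6 [184.7, 303.6] [ 0.5838 -0.2142  0.057 ]
expected px of upright centre (np.float64(185.04512221079517), np.float64(304.12698389909457))
((302.2560119628906, 186.09201049804688), (19.677400588989258, 34.435447692871094), 10.304845809936523)
```

```bash
python3 -m inch '0 0 0 0 0.06;0 0 0 0 0.06;0 0 0 0 0.06;0 0 -0.01 0 0.0918;0 0 -0.05 0 0.0918';python3 -m inch '0 0 -0.03 0 0.0918;0 0 -0.03 0 0.0918'; python3 w.py sleeve .057 .102 w2.png
```

```text
clock: 9.45
position: [0.5808, -0.2129, 0.2911]
ee_rot: [-2.536, -1.845, 0.007]
force: [0.1, -1.5, -0.1]
width: 0.782
gripper_force: 0.0
clock: 9.65
position: [0.5838, -0.2133, 0.3292]
ee_rot: [2.536, 1.844, 0.008]
force: [0.9, 1.1, 0.4]
width: 0.952
gripper_force: 0.0
tcp [ 0.5838 -0.2133  0.3292] yaw x 1.258 F [0.9 1.1 0.4] t 9.65 j [ 0.43  0.51 -0.25  1.66  0.15  0.98 -0.18]
place [285.6, 319.3] 0.65 [ 0.5766 -0.2411  0.057 ]
sil 0.9 [ 0.5809 -0.2206] [np.float64(0.0309), np.float64(0.0693)] -1.868 px [315.5 280. ]
sil 0.16 [ 0.6962 -0.1874] [np.float64(0.0471), np.float64(0.067)] -0.479 px [505.98 160.36]
```

View pics/w2.png

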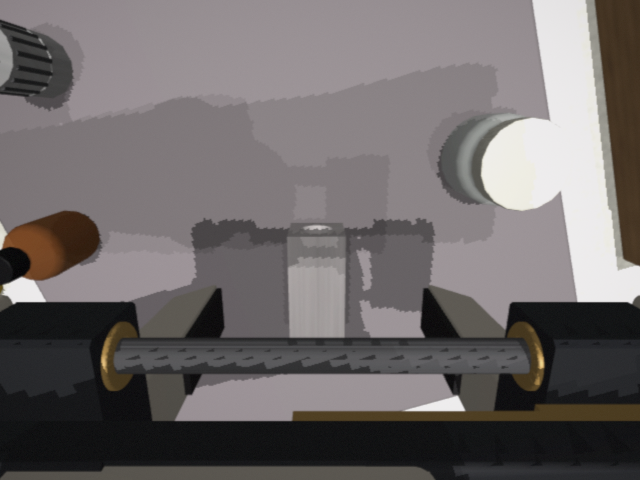

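Run:
```python
from h import *
c=arm.get_calibration('wrist'); print(np.round(c['pose'],3))
for ctr in [(.5825,-.2135)]:
  for z in(.012,.102):
    for a in(-20,20):
      for b in(-20,20):
        x=np.array([.31,.95]);y=np.array([.95,-.31]); q=np.array(ctr)+(x*a+y*b)/1000
        print(z,a,b,np.round(proj(c,[*q,z])))
_,cs=snap('side'); ct=arm.get_calibration('top')
d=arm.silhouettes('side','sleeve')[0]; print(d['conf'],cv2.minAreaRect(cv2.findNonZero(d['region'].astype(np.uint8))))
print(arm.place_of('side','sleeve'), proj(cs,[.5825,-.2135,.057]))
```

```text
[[ 0.952  0.295  0.088  0.607]
 [-0.308  0.912  0.271 -0.14 ]
 [ 0.    -0.285  0.959  0.304]
 [ 0.     0.     0.     1.   ]]
0.012 -20 -20 [255. 295.]
0.012 -20 20 [256. 347.]
0.012 20 -20 [205. 295.]
0.012 20 20 [205. 348.]
0.102 -20 -20 [306. 285.]
0.102 -20 20 [306. 356.]
0.102 20 -20 [238. 283.]
0.102 20 20 [238. 358.]
0.73 ((311.1559143066406, 181.40415954589844), (18.213577270507812, 35.08156204223633), 35.21759033203125)
[{'point': [181.9, 313.6], 'conf': 0.93}] (np.float64(184.94822756588042), np.float64(304.03824176872297))
```

```bash
python3 - <<'E'
from h import *
c=arm.get_calibration('wrist'); 
print([onz(c,p,.052) for p in [(236,288),(236,346)]], tool()[0])
_,cs=snap('side')
print([(d['conf'],onz(cs,d['point'],.032)) for d in arm.place_of('side','sleeve')])
_,cs=snap('top')
print([(d['conf'],onz(cs,d['point'],.032)) for d in arm.place_of('top','sleeve')])
E
python3 -m inch '-0.035 0 0 0 0.0918;-0.07 0 0 0 0.0918;-0.07 0 0 0 0.0918'; python3 w.py sleeve .032 .052
```

```text
[array([ 0.5634, -0.1996,  0.052 ]), array([ 0.5999, -0.2114,  0.052 ])] [ 0.58183207 -0.21311664  0.32271998]
[(0.69, array([ 0.5691, -0.2522,  0.032 ]))]
[]
clock: 10.45
position: [0.5583, -0.2857, 0.3233]
ee_rot: [2.546, 1.838, -0.006]
force: [0.5, -0.4, -0.4]
width: 0.998
gripper_force: 0.0
tcp [ 0.5583 -0.2857  0.3233] yaw x 1.25 F [ 0.5 -0.4 -0.4] t 10.45 j [ 0.54  0.53 -0.23  1.65  0.14  0.99 -0.06]
place [185.0, 321.2] 0.85 [ 0.5703 -0.2509  0.032 ]
sil 0.81 [ 0.5706 -0.251 ] [np.float64(0.0395), np.float64(0.0897)] -1.868 px [321.5 186. ]
```

```bash
python3 -m inch '0.001 0.001 0.045 0 0.0918;0.001 0.001 0.09 0 0.08;0.001 0.001 0.12 0 0.07;0.001 0.001 0.13 0 0.06;0.001 0.001 0.13 0 0.05' 3; python3 -m inch '0 0 0 0 0.03;0 0 0 0 0.03;0 0 0 0 0.03;0 0 0 0 0.03;0 0 -0.02 0 0.03'; python3 -m inch '0 0 -0.03 0 0.03;0 0 -0.06 0 0.03;0 0 -0.06 0 0.03;0 0 -0.075 0 0.03;0 0 -0.075 0 0.03'; python3 -m inch '0 0 0.01 0 0.03;0 0 0.02 0 0.03;0 0 -0.01 0 0.03;0 0 -0.01 0 0.03';  python3 - <<'E'
from h import *
im,cs=snap('side'); p,M,s=tool(); print(p,s['force'])
g=p+M[:,2]*.159; x=M[:,0]
for th in (0,20,40,60,70,80,90):
    t=np.radians(th); print(th,np.round(proj(cs,g+.036*(x*np.cos(t)-np.array([0,0,np.sin(t)]))),1))
print([(d['conf'],d['point']) for d in arm.place_of('side','sleeve')])
cv2.imwrite('pics/s6.png',cv2.resize(im[120:240,260:360,::-1],None,fx=5,fy=5))
E
```

```text
clock: 11.1
position: [0.5626, -0.2778, 0.1931]
ee_rot: [-2.538, -1.849, -0.0]
force: [-0.6, -0.2, 0.9]
width: 0.702
gripper_force: 0.0
clock: 11.6
position: [0.5609, -0.2788, 0.2123]
ee_rot: [-2.538, -1.846, 0.003]
force: [0.1, 0.1, -2.2]
width: 0.434
gripper_force: 3.0
clock: 12.1
position: [0.5622, -0.2792, 0.2902]
ee_rot: [2.54, 1.847, 0.001]
force: [1.0, -0.9, -1.9]
width: 0.437
gripper_force: 3.0
clock: 12.5
position: [0.5627, -0.2793, 0.2996]
ee_rot: [2.539, 1.847, 0.002]
force: [2.1, 0.1, -1.2]
width: 0.438
gripper_force: 3.0
[ 0.56233919 -0.27919296  0.2985429 ] [-0.56990953 -0.69713556 -1.81447116]
0 [154.1 309.1]
20 [157.2 309.6]
40 [158.9 310.8]
60 [158.9 312.5]
70 [158.4 313.5]
80 [157.5 314.6]
90 [156.2 315.7]
[(0.57, [161.4, 316.0])]
```

```bash
cat > fit.py <<'E'
from h import *
im,cs=snap('side'); p,M,s=tool(); print(p.round(4),np.round(s['force'],1),s['clock'])
g=p+M[:,2]*.159; x=M[:,0];y=M[:,1];Z=np.array([0,0,1.])
d=arm.silhouettes('side','sleeve')[0]; m=d['region']; print('conf',d['conf'],m.sum())
r=[]
for L in(.026,.030,.034):
  for th in range(0,106,5):
    t=np.radians(th); a=x*np.cos(t)-Z*np.sin(t); b=x*np.sin(t)+Z*np.cos(t)
    P=np.array([proj(cs,g+a*(L+i*.045)+b*(-.002+j*.02)+y*k*.02)[::-1] for i in(-1,1) for j in(-1,1) for k in(-1,1)])
    q=np.zeros((480,640),np.uint8); cv2.fillConvexPoly(q,cv2.convexHull(P.round().astype(np.int32)),1); q=q>0
    r.append((round((q&m).sum()/(q|m).sum(),3),L,th))
print(sorted(r)[-6:])
E
python3 fit.py
python3 -m inch '0 0 0.02 0 0.03;0 0 0.04 0 0.03;0 0 0.048 0 0.03;0 0 0.051 0 0.03;0.01 0 0.051 0 0.03'; python3 -m inch '0.01 0 0 0 0.03;0.02 0 0.001 0 0.03;0.03 0 0.002 0 0.03;0.035 0 0.002 0 0.03;0.035 0 0.003 0 0.03'; python3 fit.py
```

```text
[ 0.5616 -0.279   0.2974] [-0.1  0.5 -2.3] 12.65
conf 0.95 607
[(np.float64(0.766), 0.03, 70), (np.float64(0.767), 0.034, 55), (np.float64(0.774), 0.034, 75), (np.float64(0.787), 0.034, 60), (np.float64(0.797), 0.034, 70), (np.float64(0.799), 0.034, 65)]
clock: 13.2
position: [0.5645, -0.271, 0.2476]
ee_rot: [2.543, 1.845, -0.002]
force: [-0.5, 0.4, -1.8]
width: 0.431
gripper_force: 3.0
clock: 13.7
position: [0.5764, -0.2347, 0.2452]
ee_rot: [-2.539, -1.85, -0.001]
force: [-1.6, 1.5, 3.8]
width: 0.436
gripper_force: 3.0
[ 0.5761 -0.2355  0.2451] [-1.4  2.1  2.7] 13.75
conf 0.91 510
[(np.float64(0.694), 0.034, 85), (np.float64(0.695), 0.03, 85), (np.float64(0.697), 0.026, 90), (np.float64(0.702), 0.026, 85), (np.float64(0.706), 0.034, 90), (np.float64(0.709), 0.03, 90)]
```

```bash
python3 -m inch '0.01 0 0 0 0.03;0.02 0 0.001 0 0.03;0.02 0 0.001 0 0.03'; python3 fit.py;  python3 -m inch '0 0 0 0 0.06;0 0 0 0 0.06;0 0 0 0 0.06'; python3 fit.py
```

```text
clock: 14.1
position: [0.5826, -0.2151, 0.2436]
ee_rot: [-2.538, -1.85, -0.002]
force: [0.4, 0.2, -1.7]
width: 0.436
gripper_force: 3.0
[ 0.5823 -0.216   0.2436] [-0.6 -0.1 -0.5] 14.15
conf 0.57 497
[(np.float64(0.672), 0.034, 95), (np.float64(0.675), 0.03, 95), (np.float64(0.678), 0.034, 90), (np.float64(0.682), 0.026, 90), (np.float64(0.687), 0.03, 90), (np.float64(0.688), 0.026, 85)]
clock: 14.5
position: [0.5819, -0.2177, 0.2439]
ee_rot: [2.541, 1.847, -0.0]
force: [0.4, -0.6, -0.7]
width: 0.63
gripper_force: 0.0
[ 0.5819 -0.2176  0.2439] [ 0.3 -0.5  0. ] 14.55
conf 0.81 538
[(np.float64(0.746), 0.034, 90), (np.float64(0.746), 0.034, 95), (np.float64(0.75), 0.026, 85), (np.float64(0.757), 0.026, 90), (np.float64(0.757), 0.03, 95), (np.float64(0.761), 0.03, 90)]
```

```bash
python3 -m inch '0 0 -0.01 0 0.0918;0 0 -0.03 0 0.0918;-0.02 0 -0.06 0 0.0918;-0.04 0 -0.08 0 0.0918;-0.04 0 -0.08 0 0.0918'; python3 -m inch '0 0 0 0 0.0918;0 0 0 0 0.0918'; python3 w.py sleeve .057 .102 w3.png
```

```text
clock: 15.1
position: [0.5694, -0.259, 0.3278]
ee_rot: [2.54, 1.839, 0.002]
force: [0.7, -0.4, -1.4]
width: 0.987
gripper_force: 0.0
clock: 15.3
position: [0.5696, -0.2543, 0.3233]
ee_rot: [-2.539, -1.848, 0.0]
force: [-1.0, 0.6, -0.0]
width: 0.997
gripper_force: 0.0
tcp [ 0.5696 -0.2543  0.3233] yaw x 1.259 F [-1.   0.6 -0. ] t 15.3 j [ 0.5   0.52 -0.24  1.66  0.14  0.98 -0.1 ]
place [189.5, 324.1] 0.63 [ 0.5838 -0.2179  0.057 ]
sil 0.77 [ 0.5834 -0.2158] [np.float64(0.0386), np.float64(0.0459)] -1.856 px [322.5 198. ]
```

View pics/w3.png

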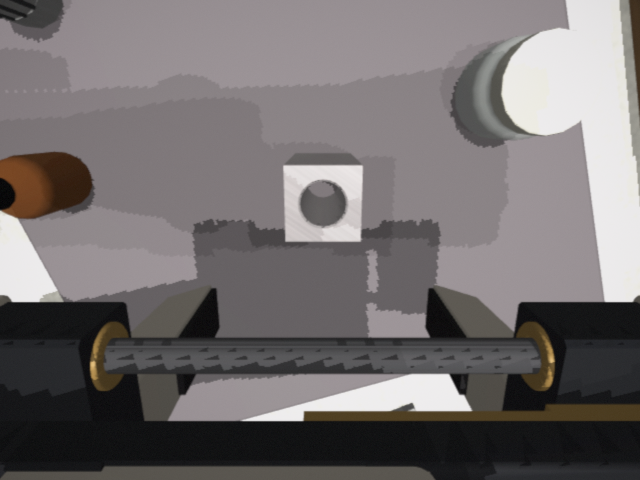

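Run:
```python
from h import *
c=arm.get_calibration('wrist'); q=onz(c,(203.5,323.5),.102); print(q, tool()[0], delta([q[0],q[1],.2625]))
```

```text
[ 0.5832 -0.218   0.102 ] [ 0.56974257 -0.25432618  0.32300212] [0.0387 0.0018 0.0605]
```

```bash
python3 -m inch '0.02 0.002 0.0 0 0.0918;0.0385 0.002 0.02 0 0.08;0.0385 0.002 0.05 0 0.07;0.0385 0.002 0.0605 0 0.06;0.0385 0.002 0.0605 0 0.05' 20; python3 -m inch '0 0 0 0 0.03;0 0 0 0 0.03;0 0 0 0 0.03;0 0 -0.01 0 0.03;0 0 -0.03 0 0.03'; python3 -m inch '0 0 -0.045 0 0.03;0 0 -0.09 0 0.03;0 0 -0.135 0 0.03;0.04 -0.015 -0.135 0 0.03;0.08 -0.03 -0.135 0 0.03'; python3 -m inch '0.038 -0.014 0 0 0.03;0.068 -0.025 0 0 0.03;0.077 -0.029 0 0 0.03;0.077 -0.029 0 0 0.03;0.077 -0.029 0 0 0.03'; python3 w.py spindle_tip .159 .027; python3 w.py stand .012 .027
```

```text
clock: 15.95
position: [0.5827, -0.2192, 0.2614]
ee_rot: [-2.538, -1.846, 0.004]
force: [-0.5, -0.5, 0.4]
width: 0.699
gripper_force: 0.0
clock: 16.45
position: [0.5828, -0.2193, 0.2931]
ee_rot: [-2.539, -1.847, 0.002]
force: [-0.0, -0.6, -1.8]
width: 0.435
gripper_force: 19.9
clock: 16.95
position: [0.5794, -0.1343, 0.4312]
ee_rot: [2.541, 1.841, 0.005]
force: [1.2, 1.0, -2.3]
width: 0.437
gripper_force: 19.9
clock: 17.45
position: [0.5756, -0.0532, 0.4288]
ee_rot: [2.541, 1.846, -0.001]
force: [0.1, -1.1, -2.3]
width: 0.436
gripper_force: 19.9
tcp [ 0.5756 -0.0532  0.4288] yaw x 1.256 F [ 0.1 -1.1 -2.3] t 17.45 j [ 0.23  0.36 -0.31  1.64  0.12  1.16 -0.43]
place [97.4, 317.9] 0.59 [0.6035 0.0356 0.159 ]
sil 0.7 [0.6004 0.0356] [np.float64(0.1609), np.float64(0.0889)] 1.164 px [316.28796 102.14531]
tcp [ 0.5757 -0.0537  0.4283] yaw x 1.255 F [ 0.5  0.6 -1.9] t 17.6 j [ 0.23  0.36 -0.31  1.64  0.12  1.16 -0.43]
place [107.4, 317.5] 0.85 [0.6019 0.036  0.012 ]
sil 0.85 [0.6011 0.0359] [np.float64(0.1588), np.float64(0.0882)] 1.17 px [316.6759  101.27816]
```

```bash
python3 -m inch '0.02 -0.001 0 0 0.03;0.04 -0.002 0 0 0.03;0.048 -0.002 0 0 0.03;0.048 -0.002 0 0 0.03'; python3 w.py spindle_tip .159 .027
python3 - <<'E'
from h import *
im,c=snap('wrist'); 
for d in arm.place_of('wrist','sleeve'): print(d)
d=arm.silhouettes('wrist','spindle_tip')[0]; m=d['region']
q=np.array([.6025,.0358]); 
for z in(.027,.159): print(z,proj(c,[*q,z]))
# dark spindle tip: crop ascii around projected tip
r,k=map(int,proj(c,[*q,.159])); g=cv2.cvtColor(im,cv2.COLOR_RGB2GRAY)[r-30:r+31:3,k-30:k+31:3]; print(r,k); print(g)
E
```

```text
clock: 18.15
position: [0.5887, -0.0046, 0.4282]
ee_rot: [-2.539, -1.85, -0.0]
force: [-0.2, 0.1, -1.6]
width: 0.433
gripper_force: 19.9
tcp [ 0.5887 -0.0046  0.4282] yaw x 1.26 F [-0.2  0.1 -1.6] t 18.15 j [ 0.15  0.38 -0.32  1.61  0.13  1.17 -0.51]
place [182.7, 324.0] 0.82 [0.6042 0.0353 0.159 ]
sil 0.78 [0.6036 0.037 ] [np.float64(0.1571), np.float64(0.0881)] 1.201 px [322.26175 156.87674]
{'point': [278.4, 317.9], 'conf': 0.71}
0.027 (np.float64(160.5318519541996), np.float64(320.87168603653504))
0.159 (np.float64(178.73112210004552), np.float64(320.31969597369863))
178 320
[[199 202 205 202 202 197 203 200 196 197 201 217 216 208 198 201 200 200
  207 195 197]
 [197 203 204 200 201 197 202 201 194 180 155 183 199 199 197 201 199 200
  206 196 197]
 [197 201 204 200 200 196 201 200 132  35  35  36  99 196 197 200 199 200
  206 195 197]
 [197 201 204 200 198 195 202 177  32  35  35  36  34 153 197 199 198 200
  204 194 196]
 [197 200 203 199 199 194 201 121  35  36  38  34  32  98 197 198 198 199
  203 193 194]
 [194 199 201 197 198 194 200  56  37  35  36  36  35  56 197 197 196
[... 655 characters left out ...]
3 193 190 188 196  95  30  41  52  41  39 153 194 193 192 196
  191 191 189]
 [190 194 192 191 189 188 196 190 154  92  69 121 181 188 194 193 191 196
  188 191 189]
 [189 192 191 191 187 185 195 189 188 187 192 206 209 188 193 194 192 195
  187 190 189]
 [189 191 190 188 187 186 194 189 187 187 189 204 201 187 193 193 190 195
  187 191 188]
 [187 190 189 187 186 185 195 187 188 185 202 189 190 186 191 194 190 195
  186 189 188]
 [187 189 188 187 184 184 193 186 188 184 188 187 189 185 191 192 188 195
  185 188 187]
 [187 189 185 185 182 182 192 186 186 183 185 187 189 183 189 191 188 193
  185 187 185]
 [186 187 139 111  99 109 105 105 106 104 106 105 112  99 109 110 187 192
  183 185 185]]
```

```bash
python3 -m inch '0.02 0 0 0 0.03;0.038 0.0005 0 0 0.03;0.042 0.0007 0 0 0.03;0.042 0.0007 0 0 0.03;0.042 0.0007 0 0 0.03'; python3 -m inch '0 0 0 0 0.03;0 0 0.01 0 0.03;0 0 0.02 0 0.03;0 0 0.03 0 0.03;0 0 0.03 0 0.03'
```

```text
clock: 18.95
position: [0.6021, 0.0336, 0.4282]
ee_rot: [2.541, 1.847, -0.001]
force: [-0.1, -0.2, -1.2]
width: 0.436
gripper_force: 19.9
clock: 19.45
position: [0.6015, 0.0339, 0.396]
ee_rot: [-2.539, -1.847, 0.005]
force: [0.0, -0.9, -0.6]
width: 0.435
gripper_force: 19.9
```

```bash
python3 -m inch '0.001 0 0.01 0 0.03;0.001 0 0.025 0 0.03;0.001 0 0.04 0 0.03;0.001 0 0.055 0 0.03;0.001 0 0.055 0 0.03'; python3 -m inch '0 0 0.015 0 0.03;0 0 0.03 0 0.03;0 0 0.045 0 0.03;0 0 0.052 0 0.03;0 0 0.056 0 0.03';python3 -m inch '0 0 0.002 0 0.03;0 0 0.004 0 0.03;0 0 0.006 0 0.03;0 0 0.006 0 0.03'
```

```text
clock: 19.95
position: [0.6018, 0.0351, 0.3411]
ee_rot: [-2.539, -1.847, 0.005]
force: [-0.1, 0.4, -1.3]
width: 0.437
gripper_force: 19.9
clock: 20.45
position: [0.6025, 0.0353, 0.2873]
ee_rot: [-2.541, -1.848, 0.0]
force: [-0.5, 0.6, -1.2]
width: 0.435
gripper_force: 19.9
clock: 20.85
position: [0.6025, 0.0352, 0.2814]
ee_rot: [2.54, 1.848, 0.0]
force: [0.4, -1.0, -2.1]
width: 0.431
gripper_force: 19.9
```

```bash
python3 -m inch '0 0 0.001 0 0.03;0 0 0.002 0 0.03;0 0 0.003 0 0.03;0 0 0.003 0 0.03'; python3 -m inch '0 0 0.001 0 0.03;0 0 0.001 0 0.03'
```

```text
clock: 21.25
position: [0.6025, 0.0354, 0.2794]
ee_rot: [2.54, 1.848, 0.001]
force: [-2.0, -0.2, 7.7]
width: 0.436
gripper_force: 20.0
clock: 21.45
position: [0.6025, 0.0355, 0.2792]
ee_rot: [2.54, 1.848, 0.002]
force: [-6.8, -1.3, 17.1]
width: 0.434
gripper_force: 20.1
```

```bash
python3 -m inch '0 0 -0.0015 0 0.03;0 0 -0.0015 0 0.0918;0 0 -0.0015 0 0.0918;0 0 -0.0015 0 0.0918;0 0 -0.0015 0 0.0918'; python3 -m inch '0 0 -0.03 0 0.0918;0 0 -0.08 0 0.0918;0 0 -0.11 0.15 0.0918;0 0 -0.11 0.3 0.0918;0 0 -0.11 0.45 0.0918';  python3 w.py sleeve .072 .117
```

```text
clock: 21.95
position: [0.6025, 0.0352, 0.2787]
ee_rot: [-2.541, -1.848, 0.0]
force: [-0.2, 0.6, -0.5]
width: 0.736
gripper_force: 0.0
clock: 22.45
position: [0.6027, 0.0352, 0.3902]
ee_rot: [2.892, 1.225, 0.004]
force: [0.4, -0.7, -0.4]
width: 1.0
gripper_force: 0.0
tcp [0.6027 0.0352 0.3902] yaw x 0.801 F [ 0.4 -0.7 -0.4] t 22.45 j [ 0.01  0.43 -0.22  1.63  0.1   1.09 -1.01]
place [228.4, 318.6] 0.56 [0.6028 0.0369 0.072 ]
sil 0.72 [0.7184 0.0574] [np.float64(0.0271), np.float64(0.0646)] -1.467 px [430.8592   93.15265]
sil 0.67 [0.605  0.0425] [np.float64(0.0435), np.float64(0.0518)] -1.897 px [314.59488 236.01419]
sil 0.27 [ 0.7103 -0.1114] [np.float64(0.0558), np.float64(0.0208)] -0.769 px [577.5 288.5]
```

```bash
python3 -m inch '0.022 -0.042 0.01 0.148 0.0918;0.044 -0.084 0.02 0.296 0.0918;0.066 -0.126 0.03 0.444 0.0918;0.088 -0.168 0.04 0.592 0.0918;0.11 -0.21 0.05 0.74 0.0918'; python3 -m inch '-0.02 -0.046 0.01 0.06 0.0918;-0.02 -0.046 0.01 0.06 0.0918;-0.02 -0.046 0.01 0.06 0.0918'; python3 w.py carrier .012 .018
```

```text
clock: 23.1
position: [0.5261, 0.2608, 0.3383]
ee_rot: [3.139, 0.11, -0.0]
force: [0.7, 0.5, 0.2]
width: 1.003
gripper_force: 0.0
clock: 23.4
position: [0.5025, 0.3054, 0.3282]
ee_rot: [3.141, 0.031, -0.002]
force: [0.8, -1.3, 0.6]
width: 0.999
gripper_force: 0.0
tcp [0.5025 0.3054 0.3282] yaw x 0.02 F [ 0.8 -1.3  0.6] t 23.4 j [-0.56  0.45 -0.11  1.75  0.06  0.94 -2.24]
place [178.2, 316.9] 0.61 [0.5424 0.3097 0.012 ]
sil 0.9 [0.539  0.3162] [np.float64(0.059), np.float64(0.1818)] -3.099 px [308.  172.5]
```

```bash
python3 -m inch '0.01 -0.004 0.03 0 0.0918;0.015 -0.004 0.05 0 0.0918;0.015 -0.004 0.05 0 0.0918'; python3 w.py carrier .012 .018
python3 - <<'E'
from h import *
im,c=snap('wrist'); g=cv2.cvtColor(im,cv2.COLOR_RGB2GRAY)
r,k=map(int,proj(c,[.542,.310,.038])); print(r,k)
e=cv2.HoughCircles(cv2.medianBlur(g[r-80:r+80,k-80:k+80],3),cv2.HOUGH_GRADIENT_ALT,1.5,10,param1=150,param2=.5,minRadius=12,maxRadius=70)
if e is not None:
  for u,v,rad in e[0]: print(v+r-80,u+k-80,rad,onz(c,(v+r-80,u+k-80),.038))
print(g[r-72:r+73:8,k-72:k+73:8])
E
```

```text
clock: 23.85
position: [0.5193, 0.3054, 0.2765]
ee_rot: [3.138, 0.015, -0.005]
force: [-0.9, -0.4, 0.4]
width: 0.998
gripper_force: 0.0
tcp [0.5193 0.3054 0.2765] yaw x 0.009 F [-0.9 -0.4  0.4] t 23.85 j [-0.55  0.53 -0.1   1.76  0.07  0.85 -2.25]
place [215.0, 311.2] 0.94 [0.5422 0.3116 0.012 ]
sil 0.83 [0.544  0.3175] [np.float64(0.0595), np.float64(0.171)] -3.108 px [301.5 200.5]
225 317
221.5 312.0 35.324825 [0.5443 0.3133 0.038 ]
221.5 312.0 52.674057 [0.5443 0.3133 0.038 ]
221.5 312.0 19.876598 [0.5443 0.3133 0.038 ]
262.0 285.0 19.609213 [0.5193 0.3293 0.038 ]
[[137 138 238 238 239 165 239 165 239 164 237 162 239 237 237 136 137 137
  137]
 [137 139 237 238 238 237 238 238 237 239 236 239 238 222 239 137 136 137
  137]
 [137 137 231 238 239 239 239 239 239 239 239 239 239 239 239 138 137 137
  136]
 [139 138 218 239 239 239 239 239 239 239 239 239 239 238 238 136 136 136
  136]
 [137 137 193 239 239 239 239 163 130 129 239 239 239 239 239 136 135 134
  136]
 [137 137 162 239 239 239 150 239 239 239 198 137 239 239 238 136 136 136
  135]
 [136 137 144 239 239 239 239 239 239 23
[... 313 characters left out ...]
 100 103 109  93 152 152 150 148  70  71  70
   71]
 [ 72  73  72 129 129 150 157 107 101  97 154 151 130 130 128  71  72  71
   71]
 [ 89  91  90 165 140 140 129 129 129 129 130 129 130 129 129  70  71  70
   70]
 [ 89  90  90 167 167 167 168 161 158 129 129 129 128 129 127  70  70  70
   72]
 [ 90  89  90 167 167 167 132 134 133 134 132 130 139 147 145  71  70  71
   70]
 [ 89  89  90 167  94 124 125 123 123 122 139 128 130 101 147  71  70  72
   71]
 [ 89  90  89 166 125  97  96  98  98  97  99 102 100 149 146  70  71  70
   70]
 [ 89  89  88 165 137 100  75  88 105  71 109  66 114 148 146  71  72  72
   72]
 [ 89  89  89 163 154 165  97 138 160  94 162  82 141 148 141  71  70  71
   71]]
```

```bash
python3 -m inch '0.015 -0.005 0.01 -0.015 0.0918;0.0247 -0.007 0.04 -0.015 0.0918;0.0247 -0.007 0.065 -0.015 0.0918;0.0247 -0.007 0.0785 -0.015 0.08;0.0247 -0.007 0.0785 -0.015 0.07' 15; python3 -m inch '0 0 0 0 0.06;0 0 0 0 0.03;0 0 0 0 0.03;0 0 0 0 0.03;0 0 0 0 0.03';  python3 -m inch '0 0 -0.002 0 0.03;0 0 -0.01 0 0.03;0 0 -0.02 0 0.03;0 0 -0.02 0 0.03'
```

```text
clock: 24.55
position: [0.5426, 0.3149, 0.1995]
ee_rot: [3.14, 0.042, -0.003]
force: [-0.5, 0.1, 0.7]
width: 0.872
gripper_force: 0.0
clock: 25.05
position: [0.5433, 0.3153, 0.2009]
ee_rot: [-3.141, -0.042, -0.001]
force: [0.3, -1.2, 1.5]
width: 0.441
gripper_force: 0.7
clock: 25.45
position: [0.5438, 0.3156, 0.2223]
ee_rot: [-3.14, -0.042, -0.004]
force: [0.0, -0.0, -1.6]
width: 0.43
gripper_force: 15.0
```

```bash
python3 -m inch '0 0 -0.045 0 0.03;0 0 -0.09 0 0.03;0 0 -0.135 0 0.03;0 0 -0.155 0 0.03;0 0 -0.155 0 0.03'; python3 -m inch '0.009 0.045 0 -0.12 0.03;0.018 0.09 0 -0.25 0.03;0.027 0.138 0 -0.4 0.03;0.036 0.186 0 -0.55 0.03;0.044 0.23 0 -0.7 0.03'; python3 -m inch '0 0 0 -0.14 0.03;0 0 0 -0.28 0.03;0 0 0 -0.4 0.03;0 0 0 -0.47 0.03;0 0 0 -0.47 0.03'; python3 -c "
from h import *
p,M,s=tool();print(p,np.arctan2(M[1,0],M[0,0]),delta([.6025,.0356,.37]))"; python3 w.py spindle_tip .159 .027
```

```text
clock: 25.95
position: [0.5439, 0.3158, 0.3795]
ee_rot: [-3.137, -0.042, -0.009]
force: [0.4, 0.1, -2.7]
width: 0.434
gripper_force: 15.0
clock: 26.45
position: [0.5931, 0.084, 0.3738]
ee_rot: [2.934, 1.123, -0.004]
force: [0.6, -1.0, -1.7]
width: 0.433
gripper_force: 15.0
clock: 26.95
position: [0.5929, 0.0861, 0.3738]
ee_rot: [-2.595, -1.769, 0.003]
force: [-0.6, 0.0, -1.7]
width: 0.434
gripper_force: 15.0
[0.59289627 0.08613868 0.37376145] 1.1966442631972969 [-0.0435  0.0274  0.0037]
tcp [0.5929 0.0861 0.3738] yaw x 1.197 F [-0.6  0.  -1.7] t 26.95 j [ 0.    0.45 -0.33  1.66  0.16  1.07 -0.75]
place [19.0, 436.9] 0.63 [0.6854 0.1811 0.159 ]
sil 0.72 [0.6205 0.0288] [np.float64(0.1519), np.float64(0.0598)] 0.618 px [376.47736 263.43445]
sil 0.6 [0.7436 0.1859] [np.float64(0.0819), np.float64(0.0343)] -0.374 px [461.   25.5]
```

```bash
python3 -m inch '-0.022 0.014 0 0 0.03;-0.0435 0.0274 0 0 0.03;-0.0435 0.0274 0 0 0.03;-0.0435 0.0274 0 0 0.03;-0.0435 0.0274 0 0 0.03'
python3 - <<'E'
from h import *
p,M,s=tool(); print(p.round(4),np.arctan2(M[1,0],M[0,0]),delta([.6025,.0356,.37]))
im,c=snap('wrist'); g=cv2.cvtColor(im,cv2.COLOR_RGB2GRAY); z=p[2]-.159-.004
r,k=map(int,proj(c,[p[0],p[1],z])); print('axis',r,k)
y0,x0=r-90,k-90
e=cv2.HoughCircles(cv2.medianBlur(g[y0:r+60,x0:k+90],3),cv2.HOUGH_GRADIENT_ALT,1.5,5,param1=150,param2=.4,minRadius=12,maxRadius=90)
if e is not None:
  for u,v,rad in e[0]: print(v+y0,u+x0,rad,onz(c,(v+y0,u+x0),z))
_,ct=snap('top')
for q,zz in(('carrier',p[2]-.189),):
  for d in arm.place_of('top',q): print(d['conf'],onz(ct,d['point'],zz))
_,ct=snap('side')
for d in arm.place_of('side','carrier'): print(d['conf'],onz(ct,d['point'],p[2]-.189))
E
```

```text
clock: 27.6
position: [0.6027, 0.0369, 0.3753]
ee_rot: [-2.596, -1.768, -0.0]
force: [0.5, -0.1, -2.5]
width: 0.435
gripper_force: 15.0
[0.6027 0.0369 0.3753] 1.1960569704468595 [-0.0013  0.0003  0.0053]
axis 325 319
280.0 322.0 68.17756 [0.611  0.0549 0.2123]
305.5 325.0 47.771904 [0.6081 0.0443 0.2123]
283.0 313.0 59.36068 [0.6072 0.055  0.2123]
329.5 322.0 49.57607 [0.6031 0.0348 0.2123]
305.5 325.0 36.912903 [0.6081 0.0443 0.2123]
322.0 332.5 40.920643 [0.6083 0.0364 0.2123]
338.5 320.5 33.981842 [0.601  0.0312 0.2123]
319.0 322.0 18.836641 [0.6048 0.0392 0.2123]
319.0 355.0 23.278624 [0.6172 0.0343 0.2123]
322.0 332.5 20.790176 [0.6083 0.0364 0.2123]
307.0 293.5 32.215584 [0.5962 0.0483 0.2123]
305.5 325.0 24.786303 [0.6081 0.0443 0.2123]
329.5 322.0 28.70537 [0.6031 0.0348 0.2123]
325.0 253.0 19.21467 [0.5779 0.0469 0.2123]
0.89 [0.611  0.0301 0.1863]
```

```bash
python3 -m inch '-0.001 0 0.01 0 0.03;-0.001 0 0.02 0 0.03;-0.001 0 0.028 0 0.03;-0.001 0 0.032 0 0.03;-0.001 0 0.032 0 0.03'; python3 -m inch '0 0 0.004 0 0.03;0 0 0.008 0 0.03;0 0 0.012 0 0.03;0 0 0.016 0 0.03;0 0 0.016 0 0.03'
```

```text
clock: 28.35
position: [0.6023, 0.035, 0.3424]
ee_rot: [-2.596, -1.768, 0.002]
force: [0.0, -0.8, -1.7]
width: 0.435
gripper_force: 15.0
clock: 28.85
position: [0.6023, 0.035, 0.3267]
ee_rot: [-2.596, -1.768, 0.001]
force: [-0.0, -0.7, -2.0]
width: 0.434
gripper_force: 15.0
```

```bash
python3 -m inch '0 0 0.006 0 0.03;0 0 0.012 0 0.03;0 0 0.017 0 0.03;0 0 0.0185 0 0.03;0 0 0.0185 0 0.03'; python3 -m inch '0 0 0.001 0 0.03;0 0 0.002 0 0.03;0 0 0.002 0 0.03'
```

```text
clock: 29.35
position: [0.6024, 0.035, 0.3085]
ee_rot: [-2.596, -1.768, 0.001]
force: [0.8, 0.3, -2.1]
width: 0.432
gripper_force: 15.0
clock: 29.65
position: [0.6025, 0.035, 0.307]
ee_rot: [2.597, 1.768, 0.0]
force: [-0.2, -0.3, -2.4]
width: 0.433
gripper_force: 15.0
```

```bash
python3 -m inch '0 0 0.001 0 0.03;0 0 0.002 0 0.03;0 0 0.002 0 0.03'; python3 -m inch '0 0 0.001 0 0.03;0 0 0.001 0 0.03'
```

```text
clock: 29.95
position: [0.6026, 0.0351, 0.3058]
ee_rot: [2.596, 1.768, 0.001]
force: [-2.2, 0.3, 6.0]
width: 0.434
gripper_force: 15.0
clock: 30.15
position: [0.6028, 0.0352, 0.3057]
ee_rot: [2.596, 1.768, 0.003]
force: [-4.0, -1.2, 13.3]
width: 0.431
gripper_force: 15.0
```

```bash
python3 -m inch '0 0 -0.001 0 0.03;0 0 -0.001 0 0.0918;0 0 -0.001 0 0.0918;0 0 -0.001 0 0.0918;0 0 -0.001 0 0.0918'; python3 -m inch '0 0 -0.02 0 0.0918;0 0 -0.06 0 0.0918;0 0 -0.09 0 0.0918;-0.036 -0.027 -0.09 0 0.0918;-0.072 -0.054 -0.09 0 0.0918'; python3 -m inch '-0.036 -0.027 0 0 0.0918;-0.072 -0.054 0.02 0 0.0918;-0.099 -0.075 0.05 0 0.0918;-0.099 -0.075 0.065 0 0.0918;-0.099 -0.075 0.065 0 0.0918'; python3 w.py cap .012 .072
python3 - <<'E'
from h import *
_,c=snap('top')
for q,z in(('carrier',.117),('sleeve',.072)):
  for d in arm.place_of('top',q): print(q,d['conf'],onz(c,d['point'],z))
for d in arm.silhouettes('top','carrier')[:1]:
  b=cv2.boxPoints(cv2.minAreaRect(cv2.findNonZero(d['region'].astype(np.uint8)))); W=np.array([onz(c,(x[1],x[0]),.13)[:2] for x in b]); e=[W[1]-W[0],W[2]-W[1]]; L=max(e,key=np.linalg.norm); print(W.mean(0),[np.linalg.norm(x) for x in e],np.arctan2(L[1],L[0]))
E
```

```text
clock: 30.65
position: [0.6025, 0.035, 0.3048]
ee_rot: [-2.597, -1.768, 0.0]
force: [0.2, -0.5, -0.0]
width: 0.737
gripper_force: 0.0
clock: 31.15
position: [0.5256, -0.012, 0.3957]
ee_rot: [2.595, 1.77, 0.003]
force: [-0.2, -0.6, 0.6]
width: 0.999
gripper_force: 0.0
clock: 31.65
position: [0.4185, -0.0774, 0.3286]
ee_rot: [-2.596, -1.766, 0.004]
force: [-0.4, 0.3, -0.6]
width: 0.999
gripper_force: 0.0
tcp [ 0.4185 -0.0774  0.3286] yaw x 1.194 F [-0.4  0.3 -0.6] t 31.65 j [ 0.32  0.23 -0.31  2.11  0.1   0.82 -0.42]
place [368.9, 240.5] 0.78 [ 0.3066 -0.1687  0.012 ]
place [177.8, 329.8] 0.6 [ 0.4387 -0.043   0.012 ]
sil 0.95 [ 0.4399 -0.0422] [np.float64(0.0409), np.float64(0.0393)] 0.683 px [332.82803 187.81528]
sil 0.76 [ 0.3155 -0.1536] [np.float64(0.0418), np.float64(0.0396)] -0.375 px [226.  397.5]
carrier 0.61 [0.5941 0.029  0.117 ]
sleeve 0.5 [0.6   0.033 0.072]
[0.6004 0.0337] [np.float64(0.06280700597863266), np.float64(0.1719911916349206)] -1.9527062875245285
```

```bash
python3 - <<'E'
from h import *
im,c=snap('wrist'); print(im[158:220:6,303:365:6].mean(2).round().astype(int)); print(im[188,333],delta([.4395,-.0425,.206]))
E
python3 -m inch '0.02 0.004 0.03 0 0.0918;0.04 0.0067 0.07 0 0.0918;0.04 0.0067 0.105 0 0.0918;0.04 0.0067 0.1226 0 0.08;0.04 0.0067 0.1226 0 0.07' 20; python3 -m inch '0 0 0 0 0.06;0 0 0 0 0.03;0 0 0 0 0.03;0 0 0 0 0.03;0 0 0 0 0.03'; python3 -m inch '0 0 0 0 0.03;0 0 -0.01 0 0.03;0 0 -0.03 0 0.03;0 0 -0.03 0 0.03'
```

```text
[[124 124  87 137  52 104  95 135 136 135 126]
 [125 153 125 165 166 166 160  74 125 125 124]
 [ 91 161 163 161 187 172 159 163 145 125 125]
 [155 158 209 212 214 214 212 186 151  84 125]
 [152 202 211 214 212 208 214 216 155 149 125]
 [141 192 190 187 193 194 192 191 187 144 125]
 [139 186 190 192 191 190 190 187 185 138 126]
 [135 190 189 188 189 186 183 182 186 140 125]
 [135 186 187 186 182 180 189 186 134 128 125]
 [135 139 198 196 205 203 199 175 130 125 124]
 [135 129 133 139 170 168 137 138 125 125 125]]
[195 194 192] [0.0386 0.0052 0.1244]
clock: 32.55
position: [0.4401, -0.0417, 0.2055]
ee_rot: [-2.594, -1.768, 0.005]
force: [-0.2, -0.2, 0.8]
width: 0.874
gripper_force: 0.0
clock: 33.05
position: [0.4407, -0.0422, 0.2079]
ee_rot: [2.596, 1.768, 0.001]
force: [-1.3, -0.2, 0.6]
width: 0.443
gripper_force: 0.6
clock: 33.45
position: [0.4415, -0.042, 0.2394]
ee_rot: [2.595, 1.767, 0.004]
force: [-0.4, 0.1, -1.5]
width: 0.432
gripper_force: 20.0
```

```bash
python3 -m inch '0 0 -0.045 0 0.03;0 0 -0.09 0 0.03;0 0 -0.135 0 0.03;0 0 -0.15 0 0.03;0 0 -0.15 0 0.03'; python3 -m inch '0.033 0.031 0 0 0.03;0.066 0.062 0 0 0.03;0.099 0.092 0 0 0.03;0.125 0.116 0 0 0.03;0.131 0.1215 0 0 0.03'; python3 -m inch '0 0 0 0 0.03;0 0 0 0 0.03;0 0 0 0 0.03'; python3 -c "
from h import *
print(tool()[0],delta([.603,.036,.375]))"
```

```text
clock: 33.95
position: [0.4413, -0.042, 0.3895]
ee_rot: [2.594, 1.766, 0.006]
force: [0.6, -0.1, -2.4]
width: 0.432
gripper_force: 20.0
clock: 34.45
position: [0.6039, 0.0376, 0.3845]
ee_rot: [-2.593, -1.77, 0.001]
force: [-0.8, 0.6, -2.3]
width: 0.43
gripper_force: 20.0
clock: 34.75
position: [0.6007, 0.0344, 0.3869]
ee_rot: [2.597, 1.767, -0.002]
force: [0.5, -0.2, -1.6]
width: 0.43
gripper_force: 20.0
[0.6007038  0.03435802 0.38688173] [0.0024 0.0015 0.0119]
```

```bash
python3 -m inch '0.002 0.0015 0 0 0.03;0.002 0.0015 0.01 0 0.03;0.002 0.0015 0.02 0 0.03;0.002 0.0015 0.026 0 0.03;0.002 0.0015 0.026 0 0.03'; python3 -m inch '0 0 0.004 0 0.03;0 0 0.008 0 0.03;0 0 0.012 0 0.03;0 0 0.015 0 0.03;0 0 0.015 0 0.03'; python3 -c "
from h import *
print(tool()[0])"
```

```text
clock: 35.25
position: [0.6034, 0.0364, 0.3598]
ee_rot: [-2.596, -1.768, 0.004]
force: [0.4, -0.3, -0.8]
width: 0.428
gripper_force: 20.0
clock: 35.75
position: [0.6038, 0.0366, 0.3458]
ee_rot: [-2.596, -1.768, 0.001]
force: [-0.3, 0.1, -1.3]
width: 0.433
gripper_force: 20.0
[0.6037595  0.03660233 0.34583823]
```

```bash
python3 -m inch '0 0 0.002 0 0.03;0 0 0.004 0 0.03;0 0 0.005 0 0.03;0 0 0.006 0 0.03;0 0 0.006 0 0.03'; python3 -m inch '0 0 0.001 0 0.03;0 0 0.001 0 0.03'
```

```text
clock: 36.25
position: [0.6039, 0.0367, 0.3402]
ee_rot: [-2.597, -1.768, 0.0]
force: [0.2, -0.3, -0.4]
width: 0.434
gripper_force: 20.0
clock: 36.45
position: [0.6039, 0.0366, 0.3393]
ee_rot: [2.597, 1.768, -0.0]
force: [0.6, -0.1, -1.1]
width: 0.43
gripper_force: 20.0
```

```bash
python3 -m inch '0 0 0.001 0 0.03;0 0 0.001 0 0.03;0 0 0.002 0 0.03;0 0 0.002 0 0.03'; python3 -m inch '0 0 0.001 0 0.03;0 0 0.001 0 0.03'
```

```text
clock: 36.85
position: [0.604, 0.0368, 0.3388]
ee_rot: [2.596, 1.768, 0.002]
force: [-3.2, -0.5, 12.1]
width: 0.433
gripper_force: 20.0
clock: 37.05
position: [0.6041, 0.0369, 0.3388]
ee_rot: [2.596, 1.767, 0.003]
force: [-6.3, -0.3, 19.2]
width: 0.433
gripper_force: 20.0
```

```bash
python3 -m inch '0 0 -0.002 0 0.03;0 0 -0.002 0 0.0918;0 0 -0.002 0 0.0918;0 0 -0.002 0 0.0918;0 0 -0.002 0 0.0918'; python3 -m inch '0 0 -0.02 0 0.0918;0 0 -0.06 0 0.0918;0 0 -0.1 0 0.0918;-0.03 0 -0.13 0 0.0918;-0.07 0 -0.13 0 0.0918'; python3 -m inch '0 0 0 0 0.0918;0 0 0 0 0.0918'; python3 w.py cap .143 .203
python3 - <<'E'
from h import *
_,c=snap('side')
for d in arm.place_of('side','cap'): print(d['conf'],onz(c,d['point'],.143))
for d in arm.place_of('side','carrier'): print('car',d['conf'],onz(c,d['point'],.117))
E
```

```text
clock: 37.55
position: [0.6039, 0.0366, 0.3381]
ee_rot: [-2.597, -1.768, 0.0]
force: [0.2, 0.1, -0.1]
width: 0.729
gripper_force: 0.0
clock: 38.05
position: [0.5791, -0.0266, 0.4729]
ee_rot: [2.59, 1.772, 0.012]
force: [1.1, -1.1, 0.1]
width: 0.997
gripper_force: 0.0
clock: 38.25
position: [0.578, -0.0296, 0.4683]
ee_rot: [2.599, 1.765, -0.0]
force: [0.4, 0.4, -0.2]
width: 0.998
gripper_force: 0.0
tcp [ 0.578  -0.0296  0.4683] yaw x 1.193 F [ 0.4  0.4 -0.2] t 38.25 j [ 0.21  0.34 -0.34  1.57  0.12  1.25 -0.53]
place [136.2, 323.0] 0.84 [0.6055 0.0343 0.143 ]
place [432.7, 193.5] 0.47 [ 0.3923 -0.1723  0.143 ]
sil 0.93 [0.604  0.0346] [np.float64(0.0386), np.float64(0.0382)] 0.318 px [320.81033 138.72415]
sil 0.6 [ 0.4395 -0.1182] [np.float64(0.0027), np.float64(0.0075)] -0.368 px [192.  418.5]
sil 0.47 [0.4377 0.1239] [np.float64(0.0017), np.float64(0.0102)] -2.175 px [  1.5 101. ]
0.92 [ 0.3008 -0.129   0.143 ]
0.83 [ 0.3067 -0.04    0.143 ]
0.78 [0.6073 0.0334 0.143 ]
0.66 [0.2939 0.2807 0.143 ]
car 0.69 [0.614  0.0204 0.117 ]
```

The cap sits on the spindle axis at seated height, and the robot is clear of the stack.

```bash
python3 -c "
from cell import arm
print(arm.sign_off())"
```

```text
the job is handed in; nothing more can be done
None
```

I handed the job in at about 38 s of the 72 s: sleeve, carrier and cap are stacked and released on the spindle in order, each lowered until it touched home; the sleeve took two tries to stand upright, and I did not re-check the bystanders, though no move went near them. The hand-in returned no verdict.

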